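# Close the saddle clamp on the coffee bar's water-feed tube

## Task

The water-feed tube lies in its open saddle clamp on the coffee bar: swing the hinged strap over the tube and press it straight down just before its slot with about 16 newtons, kept on for half a second, so that it bears firmly on the tube without crushing it (more than 20 is too much). Then pull the swing bolt out by its cross handle, swing it up over the lip into the strap's slot and let it drop so that its nut sits down on the strap's fork behind the lip, with the strap still tight on the tube. Leave the cups and tools nearby alone.

Things in the scene. Friction and masses are not known exactly. Their poses are not given: they have to be found in the camera images.
- clamp: steel saddle clamp fixed to the counter, foot 160 x 60 x 6 mm. Origin on the counter under the tube; x from the swing-bolt side to the strap's hinge side, y along the tube, z up. Strap hinge axis: along y at x=40, z=85 mm. Swing-bolt pivot: along y at x=-48, z=30 mm. The base is at most 90 mm high.
- strap: hinged half: steel bar 40 mm wide, origin on its hinge axis; axes parallel to the clamp's when level. In its frame x=+5 to -110, z=+7 to +17 mm. A positive turn about y opens it; starts open 1.2 to 1.7 rad, lug up; stiff hinge (0.45 N m) stays as left. Fork end: slot 10 mm wide from x=-80 to -110; lip across the prong ends, x=-104 to -110, top at z=+22.
- lug (a point): where to press the strap: on its top, 14 mm short of the slot's root (x=-66, y=0, z=+17 mm in the strap's frame; same axes). Moving the strap takes 6 N here. On the tube, it stops 0.05 rad below to 0.2 rad above level, to be felt. Then 12 N here gives about 10 N on the tube, 16 N gives 17 N, 22 N gives 27 N.
- pipe: the two fixed end stands of the tube, 300 mm apart along y, 92 mm high; origin on the counter midway, y along the tube. They carry the tube: aluminium, 34 mm thick, 360 mm long, its top 92 to 100 mm above the counter (it stands differently on its rubber packing each time; not measured). It yields 1 mm per 20 N and is crushed above 26 N.
- swing (a joint): angle of the swing bolt about its pivot: 0 upright, positive leaning away from the tube (towards the clamp's -x); free from -0.02 to 1.15 rad, starts at 0.5 to 0.9, light friction keeps it where it is left
- handle (a point): centre of the bolt's cross handle, a steel bar 16 mm in diameter and 34 mm long, parallel to the clamp's y; 99 mm from the pivot with the bolt drawn in. The bolt pulls out along itself by up to 48 mm against a spring (3 N drawn in to 6.6 N fully out), which draws it back in. z axis: outwards along the bolt.
- nut (a point): centre of the underside of the bolt's round brass nut (22 mm in diameter, 6 mm thick), 37 mm nearer the pivot than the handle's centre; shank below and above it 8 mm thick. z axis: outwards along the bolt.
- jug_mid (a point): steel milk jug, 76 mm wide, 95 mm tall, centre half-way up; leave alone
- cup_mid (a point): white cup, 72 mm wide, 62 mm tall, centre half-way up; leave alone
- tamper_mid (a point): coffee tamper, 58 mm wide, 86 mm tall, centre half-way up; leave alone

How it is judged:
By the outcome, as a careful person would: the job done as asked, in the order asked, and still so for the second after the job is handed in, with the robot touching nothing.
It also fails if it takes over 59 s, if anything falls off the work surface, if the arm or the gripper's body presses on something with over 40 N, if the wrist force passes 120 N, or if a joint passes its speed limit or range.

## Robot

A 7-joint arm with a two-finger parallel gripper is mounted at the origin on the work surface. World frame = base frame: x ahead of the robot, y to its left, z up, the work surface at z = 0. Lengths are in m, angles in degrees, forces in N, time in s.
With the tool pointing down it reaches from about 0.425 to 0.875 m from the base axis. Payload 4.7 kg.
Tool frame: the origin (TCP) lies between the finger pads; the fingertips stand nose_length ahead of it and the grasp point (between the pads) is the TCP (nose_length is the distance from the TCP to the fingertips, in m); z points along the fingers, x is the direction in which the jaws open and shut, and the axes are right-handed (so a half turn about z gives the same grasp; the last joint's range is limited). The gripper opens to 87 mm and grips with 3 to 60 N. Pads are 19 mm wide; open, the fingers measure 117 mm over their backs; the gripper's body (75 mm by 190 mm) begins 51 mm behind the grasp point.
Start: joints at [-69.379, 18.392, -4.016, 83.108, 1.295, 78.541, -3.26], TCP at [0.22, 0.612, 0.242] pointing down, gripper open.
Joint ranges: [-163.93, 163.93], [-17.29, 119.83], [-79.2, 71.16], [3.27, 140.29], [-89.18, 269.18], [5.43, 117.66], [-154.24, 154.24]. Speed limits (degrees/s): [147.25, 147.25, 180, 180, 180, 180, 180].

## Interface

Orientations are given as a 3x3 rotation matrix whose columns are the frame's x, y, z axes.
In Python, from plant import get_state, capture, finish_job, nose_length gives the robot as it stands.
- The arm moves only by the tool jog_arm, never from a script. Its argument "targets" is a list that holds one entry, the list of rows, each a list of 6 numbers: the shift along the tool's x, y, z in units of 30 mm (1.0 is 30 mm), then the turn, a rotation vector about the tool's x, y, z in degrees. A call has exactly 5 rows; each row shifts and turns the commanded pose from where the row before left it, along the tool's axes as they then stand; what a row does not reach is not made up. A row lasts 1/8 s, in which the tool goes at most 62.5 mm and 10.7 degrees, less where a joint would pass 70% of its speed; a pose out of reach is approached as far as the arm can. A call is refused whole if a number of a shift passes 1 or a number of a turn 10.7, either way. A call with a gripper value outside its range is refused whole. "gripper" is the closure, from 0 (fully open) to 1 (shut), set as the call begins (left out, the last holds). The fingers move at their own pace and stop on an object; "newtons" is the grip in N (left out, the last holds). Time passes only in rows, so rows that do not move let the fingers close, or fill a call up. It gives the time, the measured TCP pose, the force and the opening at its end, in the units of the state.
- get_state(): the state, without advancing time (a new reading comes with each control period).
- capture(name): name is "scene" or "top"; returns a dict with "pixels" (400x640x3 uint8, red, green, blue), "K" (3x3 intrinsics, pixels), "world_from_camera" (4x4, takes a point from camera to world coordinates). Camera axes: x right, y down, z forward; pixel columns grow to the right and rows downward; lengths in m; the calibration is good to about 2 mm. A picture is of the moment at which its call begins. There is no depth.
- finish_job(): hands the job in, once; it reports no verdict.
The state is a dict: "time_s": time; "joint_pos": joint angles; "joint_velocities": joint speeds; "effort": joint torques, N m; "eef_pos": TCP position; "tcp_rot": TCP orientation; "wrist_force": force on the tool from outside, world axes, zero at the start; "ft_torque": the same for the moment, N m; "width": opening from 0.0 (shut) to 1.0 (fully open).
Only numpy, scipy, OpenCV 4.12 (cv2) and the standard library are available. Lean on these libraries where they do the work, as an engineer would, in place of code of your own. Each camera call takes 0.05 s, during which the arm holds its last target.

## Working session

There is one attempt and no reset: what is moved stays moved. The work goes in short steps, Python scripts to look and compute and a tool call to move; the robot and the scene stay as the last step left them, time stands still between calls to the robot, and variables do not carry over. Pictures are saved under pics/ and viewed, and the job is handed in when it is done.

Besides the shell and the picture viewer there is one more tool, called after "Call:" as a command line: name --argument value ..., lists and objects as JSON in quotes. jog_arm: Moves the arm, as the interface text tells. Its arguments: {"type":"object","properties":{"targets":{"type":"array","items":{"type":"array","items":{"type":"array","items":{"type":"number"}}}},"gripper":{"type":"number"},"newtons":{"type":"number"}},"required":["targets"]}

```bash
ls; mkdir -p pics; python3 - <<'E'
from plant import *
import cv2,numpy as np
s=get_state()
for k,v in s.items(): print(k,np.round(v,3).tolist())
print(nose_length)
for n in("scene","top"):
    c=capture(n); cv2.imwrite(f"pics/{n}0.png",c["pixels"][:,:,::-1]); print(np.round(c["K"],1).tolist(),np.round(c["world_from_camera"],3).tolist())
    np.savez(f"pics/{n}0.npz",**c)
E
```

```text
pics
time_s 0.0
joint_pos [-69.38, 18.439, -4.016, 83.176, 1.293, 78.541, -3.259]
joint_velocities [0.109, -0.066, 0.019, -0.003, 0.071, 0.029, 0.121]
effort [0.0, -49.129, -0.404, -31.253, -0.064, 0.044, 0.0]
eef_pos [0.22, 0.611, 0.24]
tcp_rot [[0.339, 0.941, -0.001], [0.941, -0.339, -0.002], [-0.002, 0.0, -1.0]]
wrist_force [-0.383, -0.275, 0.327]
ft_torque [-0.002, -0.013, -0.005]
width 0.994
0.019
[[489.6, 0.0, 326.1], [0.0, 489.6, 196.7], [0.0, 0.0, 1.0]] [[0.12, 0.702, -0.702, 1.452], [0.993, -0.095, 0.075, -0.042], [-0.014, -0.706, -0.708, 1.05], [0.0, 0.0, 0.0, 1.0]]
[[494.1, 0.0, 322.0], [0.0, 494.1, 202.2], [0.0, 0.0, 1.0]] [[-0.046, -0.976, 0.211, 0.23], [-0.999, 0.044, -0.014, 0.072], [0.004, -0.212, -0.977, 1.423], [0.0, 0.0, 0.0, 1.0]]
```

View pics/scene0.png

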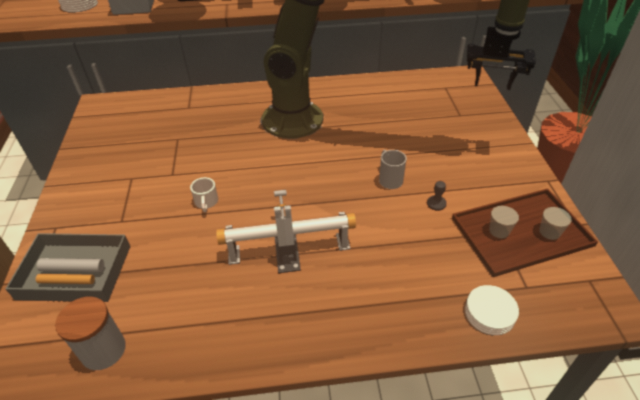

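View pics/top0.png

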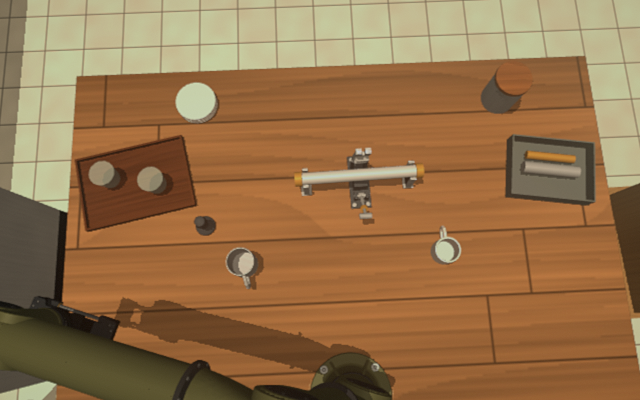

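```bash
python3 - <<'E'
import cv2
a=cv2.imread("pics/scene0.png")[170:290,200:370]; cv2.imwrite("pics/scene0z.png",cv2.resize(a,None,fx=4.7,fy=4.7,interpolation=cv2.INTER_CUBIC))
a=cv2.imread("pics/top0.png")[135:235,285:435]; cv2.imwrite("pics/top0z.png",cv2.resize(a,None,fx=5,fy=5,interpolation=cv2.INTER_CUBIC))
E
```

```text
(no output)
```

View pics/scene0z.png

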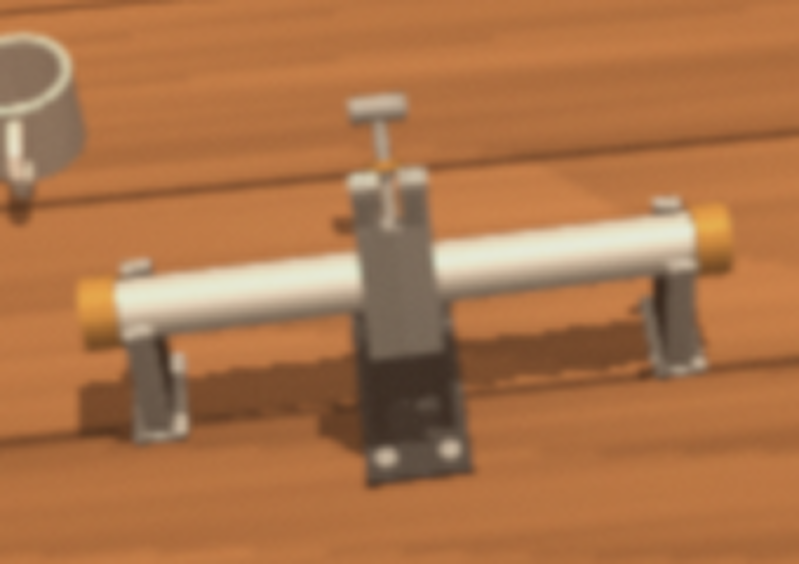

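View pics/top0z.png

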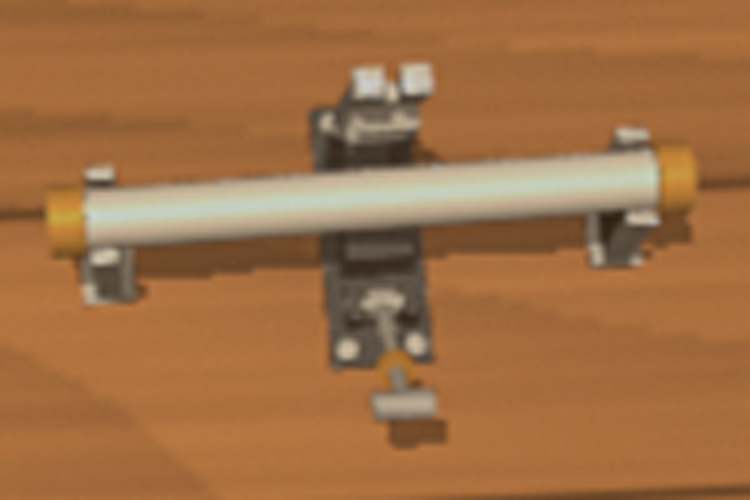

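```bash
cat > h.py <<'E'
import numpy as np,cv2
from scipy.optimize import least_squares
def load(n): 
    d=np.load(n); return d["K"],d["world_from_camera"],d["pixels"]
def ray(c,p):
    K,T=c[0],c[1]; d=T[:3,:3]@np.linalg.solve(K,[p[0],p[1],1.]); return T[:3,3],d/np.linalg.norm(d)
def tri(cs,ps):
    A=np.zeros((3,3));b=np.zeros(3);R=[]
    for c,p in zip(cs,ps):
        o,d=ray(c,p);M=np.eye(3)-np.outer(d,d);A+=M;b+=M@o;R.append((o,M))
    x=np.linalg.solve(A,b); return x,[np.linalg.norm(M@(x-o))*1e3 for o,M in R]
def plane(c,p,z):
    o,d=ray(c,p);return o+d*(z-o[2])/d[2]
def proj(c,X):
    T=np.linalg.inv(c[1]);q=c[0]@(T[:3,:3]@X+T[:3,3]);return q[:2]/q[2]
E
python3 - <<'E'
from h import *
S=load("pics/scene0.npz");T=load("pics/top0.npz")
zs=lambda x,y:(x/4.7+200-.4,y/4.7+170-.4)
zt=lambda x,y:(x/5+285-.4,y/5+135-.4)
# tube white mask
for n,c,(x0,x1,y0,y1) in(("S",S,(200,370,170,290)),("T",T,(285,435,135,235))):
    im=c[2][y0:y1,x0:x1].astype(int)
    sat=im.max(2)-im.min(2)
    m=((im.min(2)>150)&(sat<60)).astype(np.uint8)
    k,l,st,ce=cv2.connectedComponentsWithStats(m)
    for i in range(1,k):
        if st[i,4]>5: print(n,st[i]+[x0,y0,0,0,0],ce[i]+[x0,y0])
pts={"capL_handside":(zs(78,313),zt(697,174)),"capR":(zs(733,239),zt(45,221)),
"handle":(zs(377,107),zt(404,404)),"nut":(zs(383,167),zt(396,362)),
"lipa":(zs(364,182),zt(417,78)),"lipb":(zs(412,178),zt(368,82))}
for k,(a,b) in pts.items():
    x,r=tri((S,T),(a,b)); print(k,np.round(x*1e3,1),np.round(r,1))
for n,p,z in(("cornerBa",zt(333,368),.006),("cornerBb",zt(433,358),.006),("scrBa",zt(347,348),.008),("scrBb",zt(415,343),.008),("cornerH",zt(312,110),.006)): print(n,np.round(plane(T,p,z)*1e3,1))
for n,p,z in(("cornerHa",zs(368,484),.006),("cornerHb",zs(472,470),.006),("scrHa",zs(385,457),.008),("scrHb",zs(450,448),.008)): print(n,np.round(plane(S,p,z)*1e3,1))
E
```

```text
S [276 191   8   2  11] [279.90909091 191.63636364]
S [200 192   7   2   8] [203.125 192.625]
S [202 196   2  11  20] [202.55 200.55]
S [275 207   5   3  13] [277. 208.]
S [286 206   4   3   7] [287.57142857 207.14285714]
S [292 216  56  14 426] [319.36384977 222.23004695]
S [225 224  52  14 413] [250.15496368 230.58353511]
T [366 148   5   6  23] [367.86956522 150.34782609]
T [356 149   6   5  25] [358.4  150.92]
T [302 166 114  15 735] [358.64081633 173.40680272]
T [411 178   5   2   6] [413.33333333 178.16666667]
T [304 185   4   3   8] [305.5 186. ]
capL_handside [ 600.8 -238.6   85.2] [0.4 0.4]
capR [590.9 128.3  81.2] [0.9 0.9]
handle [474.5 -65.2  97.9] [1.5 1.5]
nut [502.5 -64.7  75.7] [1.7 1.7]
lipa [628.5 -72.6 195.4] [1. 1.]
lipb [627.8 -47.6 194.2] [1.4 1.4]
cornerBa [514.8 -32.9   6. ]
cornerBb [518.1 -91.8   6. ]
scrBa [526.  -41.7   8. ]
scrBb [527.2 -81.6   8. ]
cornerH [672.8 -29.6   6. ]
cornerHa [678.1 -90.    6. ]
cornerHb [676.1 -31.9   6. ]
scrHa [662.3 -79.5   8. ]
scrHb [660.8 -42.9   8. ]
```

Call:
jog_arm --targets '[[[-1, 0.2, -0.3, 0, 0, -4.3], [-1, 0.3, -0.3, 0, 0, -4.3], [-1, 0.4, 0, 0, 0, -4.3], [-1, 0.5, 0, 0, 0, -4.2], [-1, 0.6, 0, 0, 0, -4.2]]]' --gripper 1 --newtons 20

```text
time_s: 0.72
eef_pos: [0.25, 0.4546, 0.2592]
tcp_rot: [[-0.029, 1.0, -0.0], [1.0, 0.029, -0.0], [-0.0, -0.0, -1.0]]
wrist_force: [0.7, -0.5, 0.3]
width: 0.517
```

Call:
jog_arm --targets '[[[-1, 0.7, 0, 0, 0, 0], [-1, 0.7, 0, 0, 0, 0], [-1, 0.7, 0, 0, 0, 0], [-1, 0.7, 0, 0, 0, 0], [-1, 0.7, 0, 0, 0, 0]]]'

```text
time_s: 1.35
eef_pos: [0.3595, 0.3073, 0.2592]
tcp_rot: [[-0.026, 1.0, -0.0], [1.0, 0.026, -0.0], [-0.0, -0.0, -1.0]]
wrist_force: [-0.1, 0.3, 0.0]
width: 0.02
```

Call:
jog_arm --targets '[[[-1, 0.8, 0, 0, 0, 0], [-1, 0.8, 0, 0, 0, 0], [-1, 0.8, 0, 0, 0, 0], [-1, 0.8, 0, 0, 0, 0], [-1, 0.8, 0, 0, 0, 0]]]'

```text
time_s: 1.98
eef_pos: [0.4834, 0.1606, 0.2593]
tcp_rot: [[-0.026, 1.0, -0.0], [1.0, 0.026, -0.0], [-0.0, -0.0, -1.0]]
wrist_force: [-0.1, 0.5, -0.1]
width: 0.006
```

Call:
jog_arm --targets '[[[-0.92, 0.8, 0, 0, 0, 0], [-0.92, 0.8, 0, 0, 0, 0], [-0.92, 0.8, 0, 0, 0, 0], [-0.92, 0.8, 0, 0, 0, 0], [-0.92, 0.8, 0, 0, 0, 0]]]'

```text
time_s: 2.6
eef_pos: [0.607, 0.0261, 0.2591]
tcp_rot: [[-0.026, 1.0, -0.001], [1.0, 0.026, 0.0], [0.0, -0.001, -1.0]]
wrist_force: [0.1, 0.3, 0.1]
width: 0.007
```

Call:
jog_arm --targets '[[[-0.92, 0.8, 0, 0, 0, 0], [-0.92, 0.8, 0, 0, 0, 0], [-0.92, 0.8, 0, 0, 0, 0], [0, 0, 1, 0, 0, 0], [0, 0, 1, 0, 0, 0]]]'

```text
time_s: 3.22
eef_pos: [0.6807, -0.0547, 0.1982]
tcp_rot: [[-0.025, 1.0, -0.0], [1.0, 0.025, -0.0], [-0.0, -0.0, -1.0]]
wrist_force: [-0.5, 0.9, -0.4]
width: 0.003
```

```bash
cat > snap.py <<'E'
import sys
from plant import *
from h import *
i=sys.argv[1]; o=[]
for n,(x0,x1,y0,y1) in(("scene",(200,370,150,270)),("top",(285,435,110,230))):
    c=capture(n); np.savez(f"pics/{n}{i}.npz",**c); o.append(cv2.resize(c["pixels"][y0:y1,x0:x1,::-1],(480 if n=="scene" else 400,340 if n=="scene" else 320),interpolation=cv2.INTER_CUBIC))
o[0]=cv2.resize(o[0],(400,282));o[1]=cv2.resize(o[1],(400,320))
o[0]=cv2.copyMakeBorder(o[0],0,38,0,0,0)
cv2.imwrite(f"pics/s{i}.png",np.hstack(o))
s=get_state()
for k in("time_s","joint_pos","eef_pos","wrist_force","ft_torque"): print(k,np.round(s[k],4).tolist())
E
python3 snap.py 1
```

```text
time_s 3.325
joint_pos [-19.6501, 25.5568, 30.0093, 82.4481, -12.8072, 75.8692, 102.6295]
eef_pos [0.6782, -0.0535, 0.195]
wrist_force [0.0776, -0.3389, -1.3287]
ft_torque [0.0628, -0.0138, 0.0052]
```

View pics/s1.png

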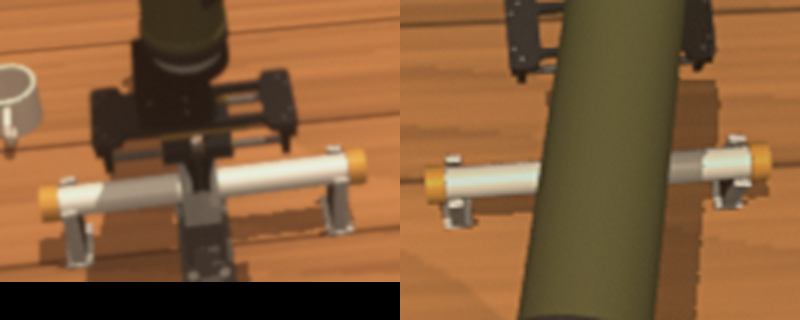

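Call:
jog_arm --targets '[[[-0.1, -0.3, 0.25, 0, 0, 0], [-0.1, -0.3, 0.25, 0, 0, 0], [0, -0.3, 0, 0, 0, 0], [0, -0.2, 0, 0, 0, 0], [0, 0, 0, 0, 0, 0]]]'

```text
time_s: 3.95
eef_pos: [0.6477, -0.0607, 0.1854]
tcp_rot: [[-0.026, 1.0, 0.001], [1.0, 0.026, 0.001], [0.001, 0.001, -1.0]]
wrist_force: [0.3, 0.1, 0.1]
width: 0.003
```

Call:
jog_arm --targets '[[[0, -0.2, 0.05, 0, 0, 0], [0, -0.2, 0.05, 0, 0, 0], [0, -0.2, 0.06, 0, 0, 0], [0, -0.15, 0.1, 0, 0, 0], [0, -0.12, 0.1, 0, 0, 0]]]'

```text
time_s: 4.58
eef_pos: [0.625, -0.0615, 0.1771]
tcp_rot: [[-0.027, 1.0, 0.009], [1.0, 0.027, 0.0], [-0.0, 0.009, -1.0]]
wrist_force: [3.6, 0.1, 9.4]
width: 0.005
```

```bash
python3 snap.py 2
```

```text
time_s 4.675
joint_pos [-21.636, 18.9571, 30.6731, 92.8638, -10.1943, 70.5335, 102.5227]
eef_pos [0.6243, -0.0615, 0.1766]
wrist_force [2.7082, 0.3169, 7.4017]
ft_torque [0.0195, -0.6367, -0.0234]
```

View pics/s2.png

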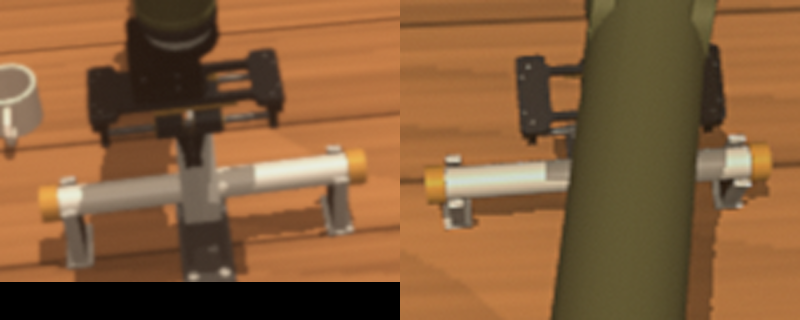

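Call:
jog_arm --targets '[[[0, -0.18, 0.05, 0, 0, 0], [0, -0.17, 0.06, 0, 0, 0], [0, -0.16, 0.08, 0, 0, 0], [0, -0.15, 0.1, 0, 0, 0], [0, -0.14, 0.1, 0, 0, 0]]]'

```text
time_s: 5.3
eef_pos: [0.5998, -0.0622, 0.1644]
tcp_rot: [[-0.026, 1.0, 0.006], [1.0, 0.026, 0.0], [-0.0, 0.006, -1.0]]
wrist_force: [1.9, -0.5, 6.8]
width: 0.007
```

Call:
jog_arm --targets '[[[0, -0.11, 0.1, 0, 0, 0], [0, -0.1, 0.1, 0, 0, 0], [0, -0.09, 0.11, 0, 0, 0], [0, -0.08, 0.11, 0, 0, 0], [0, -0.06, 0.12, 0, 0, 0]]]'

```text
time_s: 5.92
eef_pos: [0.5849, -0.0627, 0.1477]
tcp_rot: [[-0.026, 1.0, 0.002], [1.0, 0.026, 0.0], [0.0, 0.002, -1.0]]
wrist_force: [-2.3, 0.5, 9.3]
width: 0.007
```

```bash
python3 snap.py 3
```

```text
time_s 6.025
joint_pos [-22.6968, 15.7396, 30.7686, 100.1134, -8.7235, 66.4889, 102.0994]
eef_pos [0.5845, -0.0627, 0.1471]
wrist_force [-1.8703, -0.2313, 5.9014]
ft_torque [0.0142, 0.5395, -0.0207]
```

View pics/s3.png

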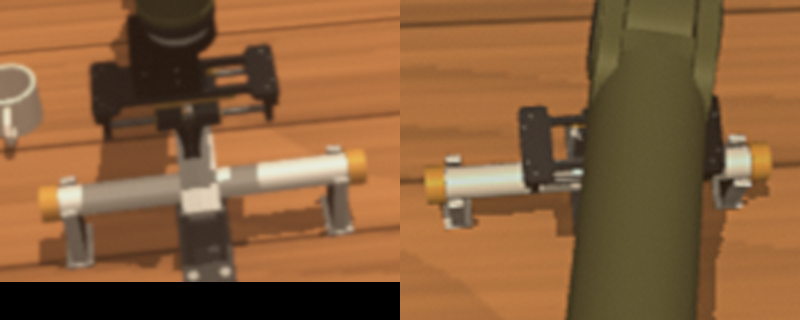

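Call:
jog_arm --targets '[[[0, 0, 0.06, 0, 0, 0], [0, 0, 0.06, 0, 0, 0], [0, 0, 0.06, 0, 0, 0], [0, 0, 0.06, 0, 0, 0], [0, 0, 0.06, 0, 0, 0]]]'

```text
time_s: 6.65
eef_pos: [0.5842, -0.0628, 0.1383]
tcp_rot: [[-0.026, 1.0, -0.0], [1.0, 0.026, 0.0], [0.0, -0.0, -1.0]]
wrist_force: [-3.9, 0.8, 8.1]
width: 0.006
```

Call:
jog_arm --targets '[[[0, 0, 0.04, 0, 0, 0], [0, 0, 0.04, 0, 0, 0], [0, 0, 0.04, 0, 0, 0], [0, 0, 0.04, 0, 0, 0], [0, 0, 0.03, 0, 0, 0]]]'

```text
time_s: 7.28
eef_pos: [0.5836, -0.0629, 0.1325]
tcp_rot: [[-0.026, 1.0, -0.002], [1.0, 0.026, 0.0], [0.0, -0.002, -1.0]]
wrist_force: [-5.8, -1.2, 12.7]
width: 0.005
```

```bash
cat > st.py <<'E'
from plant import *
import numpy as np
s=get_state(); F=s["wrist_force"];M=s["ft_torque"]
print(s["time_s"],np.round(s["eef_pos"],4),np.round(F,2),np.round(M,3),"dx",(-.26*F[0]-M[1])/F[2])
E
python3 st.py; python3 snap.py 4; python3 st.py
```

```text
7.275 [ 0.5836 -0.0629  0.1325] [-5.81 -1.17 12.7 ] [ 0.06   1.482 -0.006] dx 0.002248719504123099
time_s 7.375
joint_pos [-22.4635, 16.5772, 30.609, 100.958, -9.2276, 65.0711, 102.4937]
eef_pos [0.5836, -0.0629, 0.1325]
wrist_force [-5.1376, -0.2633, 10.2624]
ft_torque [-0.0049, 1.3311, -0.0107]
7.375 [ 0.5836 -0.0629  0.1325] [-5.14 -0.26 10.26] [-0.005  1.331 -0.011] dx 0.000454164163598138
```

View pics/s4.png

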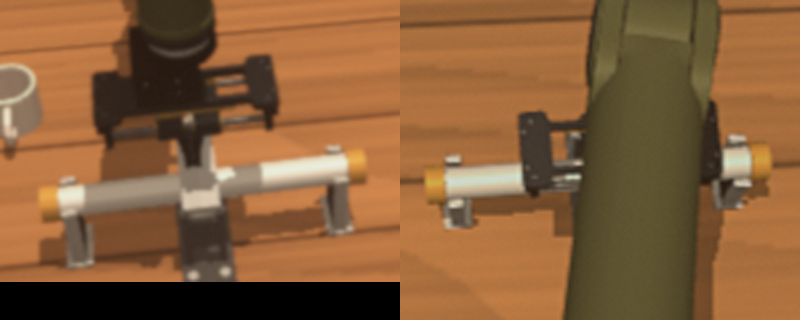

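Call:
jog_arm --targets '[[[0, 0, -0.1, 0, 0, 0], [0, 0.03, 0, 0, 0, 0], [0, 0, 0.04, 0, 0, 0], [0, 0, 0.03, 0, 0, 0], [0, 0, 0, 0, 0, 0]]]'

```text
time_s: 8.0
eef_pos: [0.5855, -0.0624, 0.1324]
tcp_rot: [[-0.026, 1.0, 0.0], [1.0, 0.026, 0.0], [0.0, 0.0, -1.0]]
wrist_force: [-0.4, 0.3, 4.2]
width: 0.004
```

```bash
python3 st.py
```

```text
8.0 [ 0.5855 -0.0624  0.1324] [-0.36  0.33  4.25] [0.125 0.292 0.052] dx -0.04639216318012483
```

Call:
jog_arm --targets '[[[0, 0, 0.02, 0, 0, 0], [0, 0, 0.02, 0, 0, 0], [0, 0, 0, 0, 0, 0], [0, 0, 0, 0, 0, 0], [0, 0, 0, 0, 0, 0]]]'

```text
time_s: 8.62
eef_pos: [0.5855, -0.0624, 0.1322]
tcp_rot: [[-0.026, 1.0, 0.0], [1.0, 0.026, 0.001], [0.001, 0.0, -1.0]]
wrist_force: [-3.5, -0.2, 8.9]
width: 0.004
```

```bash
python3 st.py
```

```text
8.625 [ 0.5855 -0.0624  0.1322] [-3.5  -0.19  8.92] [0.224 0.91  0.053] dx -0.0001117427107747617
```

Call:
jog_arm --targets '[[[0, -0.025, 0.02, 0, 0, 0], [0, 0, 0.02, 0, 0, 0], [0, 0, 0, 0, 0, 0], [0, 0, 0, 0, 0, 0], [0, 0, 0, 0, 0, 0]]]'

```text
time_s: 9.25
eef_pos: [0.5854, -0.0624, 0.1318]
tcp_rot: [[-0.026, 1.0, 0.002], [1.0, 0.026, 0.001], [0.001, 0.002, -1.0]]
wrist_force: [-3.0, 1.4, 12.5]
width: 0.006
```

```bash
python3 st.py
```

```text
9.25 [ 0.5854 -0.0624  0.1318] [-2.99  1.39 12.54] [ 0.262  1.011 -0.015] dx -0.01874820125462296
```

Call:
jog_arm --targets '[[[0, -0.02, 0.02, 0, 0, 0], [0, 0, 0.015, 0, 0, 0], [0, 0, 0, 0, 0, 0], [0, 0, 0, 0, 0, 0], [0, 0, 0, 0, 0, 0]]]'

```text
time_s: 9.88
eef_pos: [0.5852, -0.0624, 0.1315]
tcp_rot: [[-0.026, 1.0, 0.003], [1.0, 0.026, 0.001], [0.001, 0.003, -1.0]]
wrist_force: [-4.8, 0.8, 16.9]
width: 0.004
```

```bash
python3 st.py
```

```text
9.875 [ 0.5852 -0.0624  0.1315] [-4.78  0.77 16.92] [ 0.264  1.096 -0.013] dx 0.008661777915933191
```

Call:
jog_arm --targets '[[[0, 0, 0, 0, 0, 0], [0, 0, 0, 0, 0, 0], [0, 0, 0, 0, 0, 0], [0, 0, 0, 0, 0, 0], [0, 0, 0, 0, 0, 0]]]'

```text
time_s: 10.5
eef_pos: [0.5853, -0.0624, 0.1315]
tcp_rot: [[-0.026, 1.0, 0.003], [1.0, 0.026, 0.001], [0.001, 0.003, -1.0]]
wrist_force: [-3.9, 1.9, 15.2]
width: 0.006
```

```bash
python3 st.py; python3 snap.py 5; python3 st.py
```

```text
10.5 [ 0.5853 -0.0624  0.1315] [-3.85  1.88 15.18] [ 0.234  1.203 -0.006] dx -0.013267332183708574
time_s 10.6
joint_pos [-22.4459, 16.6337, 30.5648, 101.0187, -9.3625, 64.6989, 102.554]
eef_pos [0.5852, -0.0624, 0.1315]
wrist_force [-4.0567, 1.3987, 15.945]
ft_torque [0.2936, 1.1242, -0.0012]
10.6 [ 0.5852 -0.0624  0.1315] [-4.06  1.4  15.94] [ 2.940e-01  1.124e+00 -1.000e-03] dx -0.004355179870745284
```

Call:
jog_arm --targets '[[[0, -0.03, 0, 0, 0, 0], [0, 0, 0, 0, 0, 0], [0, 0, 0, 0, 0, 0], [0, 0, 0, 0, 0, 0], [0, 0, 0, 0, 0, 0]]]'

```text
time_s: 11.22
eef_pos: [0.5851, -0.0624, 0.1315]
tcp_rot: [[-0.026, 1.0, 0.005], [1.0, 0.026, 0.001], [0.001, 0.005, -1.0]]
wrist_force: [-2.2, 1.2, 14.8]
width: 0.008
```

```bash
python3 st.py
```

```text
11.225 [ 0.5851 -0.0624  0.1315] [-2.16  1.21 14.77] [0.247 0.548 0.026] dx 0.0008510322500644847
```

Call:
jog_arm --targets '[[[0, -0.03, 0.012, 0, 0, 0], [0, 0, 0, 0, 0, 0], [0, 0, 0, 0, 0, 0], [0, 0, 0, 0, 0, 0], [0, 0, 0, 0, 0, 0]]]'

```text
time_s: 11.85
eef_pos: [0.585, -0.0624, 0.1316]
tcp_rot: [[-0.026, 1.0, 0.007], [1.0, 0.026, 0.001], [0.001, 0.007, -1.0]]
wrist_force: [-1.0, 0.8, 14.9]
width: 0.004
```

```bash
python3 st.py
```

```text
11.85 [ 0.585  -0.0624  0.1316] [-0.99  0.81 14.88] [ 0.192  0.293 -0.   ] dx -0.0024468511800897967
```

Call:
jog_arm --targets '[[[0, 0, 0.012, 0, 0, 0], [0, 0, 0, 0, 0, 0], [0, 0, 0, 0, 0, 0], [0, 0, 0, 0, 0, 0], [0, 0, 0, 0, 0, 0]]]'

```text
time_s: 12.48
eef_pos: [0.585, -0.0624, 0.1314]
tcp_rot: [[-0.026, 1.0, 0.007], [1.0, 0.026, 0.001], [0.001, 0.007, -1.0]]
wrist_force: [-0.8, 1.6, 15.6]
width: 0.007
```

Call:
jog_arm --targets '[[[0, 0, 0, 0, 0, 0], [0, 0, 0, 0, 0, 0], [0, 0, 0, 0, 0, 0], [0, 0, 0, 0, 0, 0], [0, 0, 0, 0, 0, 0]]]'

```text
time_s: 13.1
eef_pos: [0.585, -0.0624, 0.1314]
tcp_rot: [[-0.026, 1.0, 0.007], [1.0, 0.026, 0.001], [0.001, 0.007, -1.0]]
wrist_force: [-0.5, 1.7, 16.1]
width: 0.001
```

```bash
python3 st.py
```

```text
13.1 [ 0.585  -0.0624  0.1314] [-0.46  1.66 16.13] [ 0.29   0.373 -0.007] dx -0.015739579349437132
```

Call:
jog_arm --targets '[[[0, 0, -0.2, 0, 0, 0], [0, 0, -0.8, 0, 0, 0], [0, 0, -1, 0, 0, 0], [0, 0, -1, 0, 0, 0], [0, -0.5, -0.7, 0, 0, 0]]]' --gripper 0

```text
time_s: 13.72
eef_pos: [0.5676, -0.0629, 0.2394]
tcp_rot: [[-0.026, 1.0, 0.0], [1.0, 0.026, -0.001], [-0.001, 0.0, -1.0]]
wrist_force: [0.3, 0.6, 0.2]
width: 0.487
```

Call:
jog_arm --targets '[[[0, -0.8, 0, 0, 0, 0], [0, -0.8, 0, 0, 0, 0], [0, -0.8, 0, 0, 0, 0], [0, -0.7, 0, 0, 0, 0], [0, 0, 0, 0, 0, 0]]]'

```text
time_s: 14.35
eef_pos: [0.4733, -0.0654, 0.2385]
tcp_rot: [[-0.026, 1.0, -0.0], [1.0, 0.026, 0.001], [0.001, -0.0, -1.0]]
wrist_force: [0.0, 0.6, 0.3]
width: 0.986
```

```bash
python3 snap.py 6
```

```text
time_s 14.45
joint_pos [-26.6097, -3.8542, 30.2032, 107.7246, 1.9895, 75.5898, 94.5381]
eef_pos [0.4747, -0.0653, 0.2387]
wrist_force [0.437, 0.2236, 0.3047]
ft_torque [-0.0116, -0.0317, 0.0282]
```

View pics/s6.png

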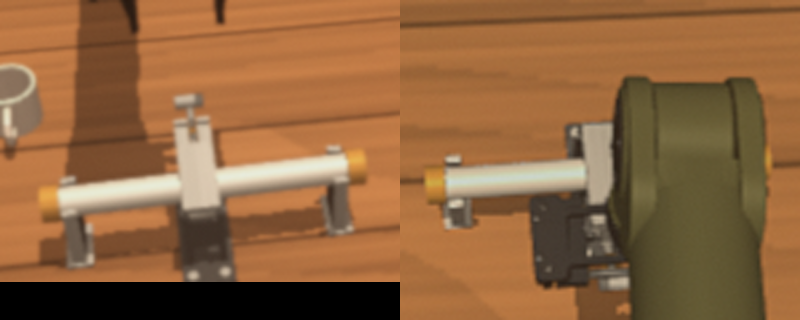

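```bash
python3 - <<'E'
from h import *
S=load("pics/scene6.npz")
cv2.imwrite("pics/s6z.png",cv2.resize(S[2][180:250,255:315,::-1],None,fx=8,fy=8,interpolation=cv2.INTER_CUBIC))
E
```

```text
(no output)
```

View pics/s6z.png

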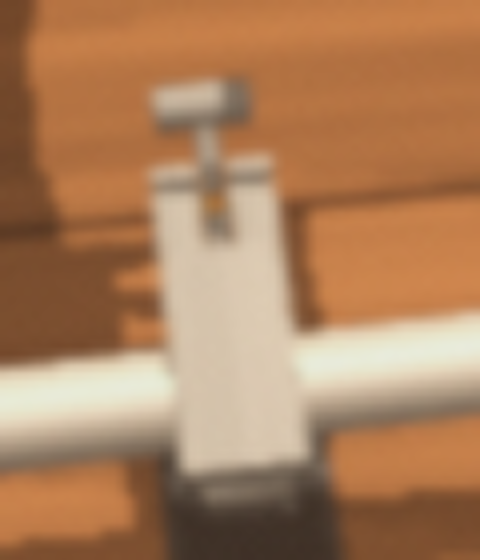

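```bash
python3 - <<'E'
from h import *
S=load("pics/scene6.npz")
z=lambda x,y:(x/8+255-.45,y/8+180-.45)
print("handle z=.097",plane(S,z(201,102),.097))
a=.026; 
def cw(x,y,zz): return np.array([.597+x*np.cos(a)-y*np.sin(a),-.0617+x*np.sin(a)+y*np.cos(a),zz])
lipA,lipB=z(152,170),z(272,158) # outer top far corners
for th in (0,.1,.15,.17,.2,.25):
    c,s=np.cos(th),np.sin(th)
    def st(x,y,zz): return cw(.04+x*c+zz*s,y,.085-x*s+zz*c)
    f=lambda X:np.round((proj(S,X)-[255-.45,180-.45])*8)
    print(th,f(st(-.110,-.02,.022)),f(st(-.110,.02,.022)),f(st(.005,-.02,.017)),f(st(-.080,0,.017)))
print("handle pred",f(cw(-.121,0,.097)))
E
```

```text
handle z=.097 [ 0.47300964 -0.06703667  0.097     ]
0 [158. 199.] [277. 185.] [186. 468.] [226. 266.]
0.1 [156. 182.] [276. 168.] [186. 474.] [225. 255.]
0.15 [155. 174.] [275. 161.] [186. 476.] [224. 250.]
0.17 [154. 172.] [275. 158.] [187. 477.] [224. 248.]
0.2 [154. 168.] [274. 154.] [187. 479.] [224. 245.]
0.25 [153. 162.] [274. 148.] [187. 482.] [223. 241.]
handle pred [208. 107.]
```

Call:
jog_arm --targets '[[[0, 0, 1, 0, 0, 0], [0, 0, 1, 0, 0, 0], [0, 0, 1, 0, 0, 0], [0, 0, 1, 0, 0, 0], [0, 0, 0.7, 0, 0, 0]]]'

```text
time_s: 15.08
eef_pos: [0.4744, -0.0655, 0.0961]
tcp_rot: [[-0.026, 1.0, -0.002], [1.0, 0.026, -0.001], [-0.001, -0.002, -1.0]]
wrist_force: [-0.2, 0.6, -0.3]
width: 1.001
```

Call:
jog_arm --targets '[[[0, 0, 0, 0, 0, 0], [0, 0, 0, 0, 0, 0], [0, 0, 0, 0, 0, 0], [0, 0, 0, 0, 0, 0], [0, 0, 0, 0, 0, 0]]]' --gripper 1 --newtons 20

```text
time_s: 15.7
eef_pos: [0.4746, -0.0653, 0.0983]
tcp_rot: [[-0.026, 1.0, 0.001], [1.0, 0.026, 0.0], [0.0, 0.001, -1.0]]
wrist_force: [0.3, -0.6, 0.5]
width: 0.517
```

```bash
python3 st.py;  python3 snap.py 7
```

```text
15.7 [ 0.4746 -0.0653  0.0983] [ 0.32 -0.56  0.54] [ 0.019  0.027 -0.014] dx -0.2029244399906242
time_s 15.8
joint_pos [-25.4723, 4.7634, 31.5279, 117.5018, -2.9762, 58.463, 99.0115]
eef_pos [0.4743, -0.065, 0.0981]
wrist_force [-0.9803, 3.8115, 1.9732]
ft_torque [1.0307, 0.4346, 0.0161]
```

View pics/s7.png

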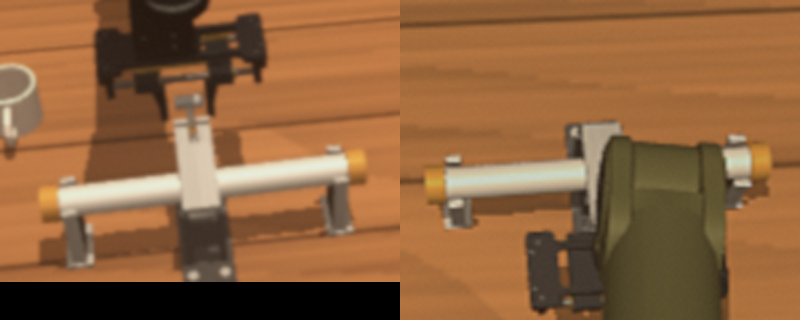

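Call:
jog_arm --targets '[[[0, 0, 0, 0, 0, 0], [0, 0, 0, 0, 0, 0], [0, 0, 0, 0, 0, 0], [0, 0, 0, 0, 0, 0], [0, 0, 0, 0, 0, 0]]]'

```text
time_s: 16.42
eef_pos: [0.474, -0.0638, 0.0979]
tcp_rot: [[-0.027, 1.0, -0.001], [1.0, 0.027, 0.002], [0.002, -0.001, -1.0]]
wrist_force: [-2.6, 4.8, 2.4]
width: 0.385
```

```bash
python3 st.py
```

```text
16.425 [ 0.474  -0.0638  0.0979] [-2.59  4.77  2.37] [ 1.091  0.404 -0.03 ] dx 0.11452773550098991
```

Call:
jog_arm --targets '[[[0.05, -0.12, -0.22, 0, 0, 0], [0, -0.12, -0.26, 0, 0, 0], [0, -0.08, -0.3, 0, 0, 0], [0, -0.04, -0.36, 0, 0, 0], [0, -0.02, -0.38, 0, 0, 0]]]' --newtons 35

```text
time_s: 17.05
eef_pos: [0.4628, -0.0641, 0.1442]
tcp_rot: [[-0.026, 1.0, 0.0], [1.0, 0.026, 0.0], [0.0, 0.0, -1.0]]
wrist_force: [1.3, 4.4, -7.8]
width: 0.38
```

```bash
python3 st.py; python3 snap.py 8
```

```text
17.05 [ 0.4628 -0.0641  0.1442] [ 1.31  4.37 -7.76] [ 0.808 -0.073  0.002] dx 0.03455546307130037
time_s 17.15
joint_pos [-26.3032, -0.539, 31.0855, 116.1564, 0.2561, 64.1305, 96.1652]
eef_pos [0.464, -0.0641, 0.1451]
wrist_force [2.3197, 3.2076, -6.648]
ft_torque [0.7646, -0.1764, 0.0742]
```

View pics/s8.png

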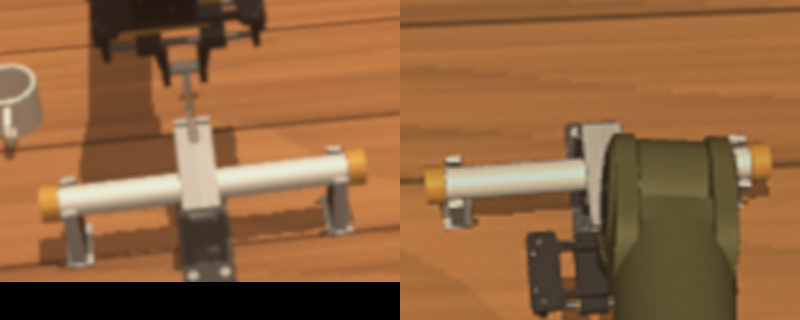

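Call:
jog_arm --targets '[[[0.05, 0.27, -0.2, 0, 0, 0], [0, 0.27, -0.18, 0, 0, 0], [0, 0.33, -0.16, 0, 0, 0], [0, 0.33, -0.14, 0, 0, 0], [0, 0.34, -0.11, 0, 0, 0]]]'

```text
time_s: 17.77
eef_pos: [0.5093, -0.0617, 0.1671]
tcp_rot: [[-0.026, 1.0, -0.001], [1.0, 0.026, -0.0], [-0.0, -0.001, -1.0]]
wrist_force: [-1.0, 0.7, -7.3]
width: 0.385
```

```bash
python3 st.py; python3 snap.py 9
```

```text
17.775 [ 0.5093 -0.0617  0.1671] [-1.02  0.68 -7.3 ] [0.145 0.561 0.046] dx 0.04043120544926707
time_s 17.875
joint_pos [-26.0179, 4.6813, 31.5227, 108.863, -2.6021, 67.116, 97.9246]
eef_pos [0.5103, -0.0616, 0.1674]
wrist_force [0.0289, 0.5707, -6.8268]
ft_torque [0.1927, 0.1726, 0.0542]
```

View pics/s9.png

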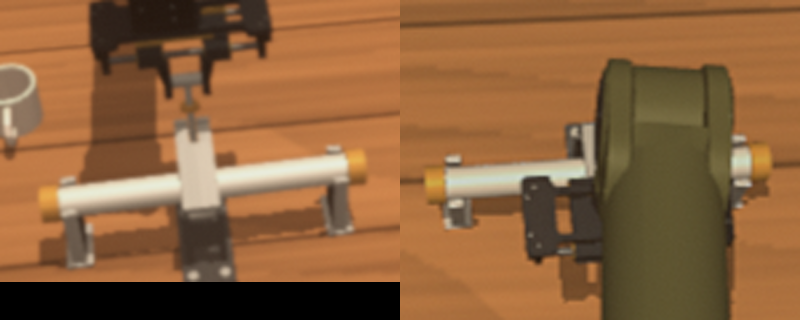

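Call:
jog_arm --targets '[[[0, 0.32, -0.12, 0, 0, 0], [0, 0.25, -0.05, 0, 0, 0], [0, 0.25, -0.03, 0, 0, 0], [0, 0.25, -0.01, 0, 0, 0], [0, 0.2, 0, 0, 0, 0]]]'

```text
time_s: 18.5
eef_pos: [0.5473, -0.0604, 0.1734]
tcp_rot: [[-0.026, 1.0, -0.001], [1.0, 0.026, -0.0], [0.0, -0.001, -1.0]]
wrist_force: [-4.0, 0.3, -6.4]
width: 0.388
```

```bash
python3 st.py; python3 snap.py 10
```

```text
18.5 [ 0.5473 -0.0604  0.1734] [-3.97  0.35 -6.43] [0.163 0.912 0.006] dx -0.018872276083350167
time_s 18.6
joint_pos [-25.1312, 9.5111, 31.7218, 103.5579, -5.3424, 68.3948, 99.7025]
eef_pos [0.5478, -0.0604, 0.1734]
wrist_force [0.0295, 0.1731, -7.4626]
ft_torque [0.1473, 0.5985, 0.0605]
```

View pics/s10.png

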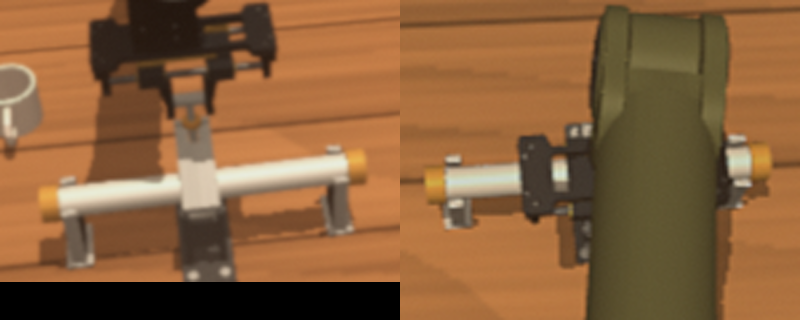

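Call:
jog_arm --targets '[[[0, 0.08, 0, 0, 0, 0], [0, 0.07, 0, 0, 0, 0], [0, 0, 0, 0, 0, 0], [0, 0, 0, 0, 0, 0], [0, 0, 0, 0, 0, 0]]]'

```text
time_s: 19.23
eef_pos: [0.5516, -0.0603, 0.1735]
tcp_rot: [[-0.026, 1.0, 0.0], [1.0, 0.026, 0.0], [0.0, 0.0, -1.0]]
wrist_force: [-2.0, 1.6, -6.4]
width: 0.384
```

```bash
python3 st.py
```

```text
19.225 [ 0.5516 -0.0603  0.1735] [-2.01  1.56 -6.4 ] [ 0.111  0.856 -0.026] dx 0.05180123580076757
```

Call:
jog_arm --targets '[[[0, 0.06, 0, 0, 0, 0], [0, 0, 0, 0, 0, 0], [0, 0, 0, 0, 0, 0], [0, 0, 0, 0, 0, 0], [0, 0, 0, 0, 0, 0]]]'

```text
time_s: 19.85
eef_pos: [0.5528, -0.0603, 0.1732]
tcp_rot: [[-0.026, 1.0, -0.001], [1.0, 0.026, 0.0], [0.0, -0.001, -1.0]]
wrist_force: [-5.8, 0.6, -5.8]
width: 0.387
```

```bash
python3 st.py
```

```text
19.85 [ 0.5528 -0.0603  0.1732] [-5.76  0.57 -5.81] [0.136 1.383 0.017] dx -0.01967997807306106
```

Call:
jog_arm --targets '[[[0, -0.04, 0.1, 0, 0, 0], [0, 0, 0.1, 0, 0, 0], [0, 0, 0.1, 0, 0, 0], [0, 0, 0.08, 0, 0, 0], [0, 0, 0.08, 0, 0, 0]]]'

```text
time_s: 20.48
eef_pos: [0.552, -0.0603, 0.1595]
tcp_rot: [[-0.026, 1.0, -0.0], [1.0, 0.026, 0.0], [0.0, -0.0, -1.0]]
wrist_force: [-5.3, 0.8, -4.6]
width: 0.384
```

```bash
python3 st.py; python3 snap.py 11
```

```text
20.475 [ 0.552  -0.0603  0.1595] [-5.33  0.75 -4.65] [0.119 1.351 0.087] dx -0.007421716545113025
time_s 20.575
joint_pos [-24.7953, 10.9027, 31.6523, 103.8549, -6.1885, 66.9824, 100.3111]
eef_pos [0.552, -0.0603, 0.1594]
wrist_force [-5.2891, 1.4524, -5.5778]
ft_torque [0.1122, 1.312, 0.0141]
```

View pics/s11.png

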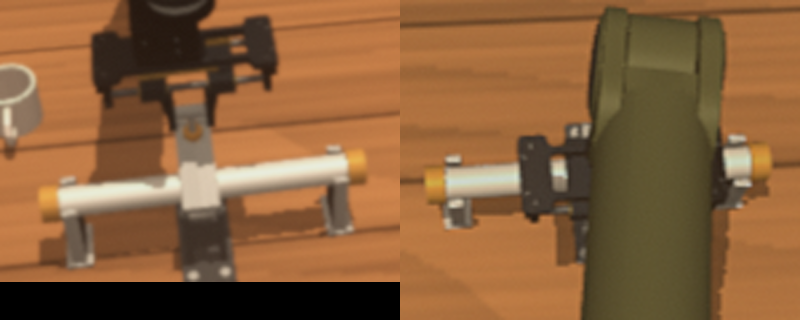

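Call:
jog_arm --targets '[[[0, -0.02, 0.04, 0, 0, 0], [0, 0, 0.04, 0, 0, 0], [0, 0, 0.04, 0, 0, 0], [0, 0, 0, 0, 0, 0], [0, 0, 0, 0, 0, 0]]]'

```text
time_s: 21.2
eef_pos: [0.5522, -0.0604, 0.1582]
tcp_rot: [[-0.026, 1.0, 0.002], [1.0, 0.026, 0.001], [0.001, 0.002, -1.0]]
wrist_force: [-8.2, 0.5, 5.2]
width: 0.389
```

```bash
python3 st.py
```

```text
21.2 [ 0.5522 -0.0604  0.1582] [-8.2   0.47  5.21] [0.21  1.997 0.022] dx 0.02607046466218338
```

Call:
jog_arm --targets '[[[0, 0, -0.08, 0, 0, 0], [0, 0, 0, 0, 0, 0], [0, 0, 0, 0, 0, 0], [0, 0, 0, 0, 0, 0], [0, 0, 0, 0, 0, 0]]]' --gripper 0.2

```text
time_s: 21.82
eef_pos: [0.5518, -0.0604, 0.1585]
tcp_rot: [[-0.026, 1.0, 0.0], [1.0, 0.026, -0.0], [-0.0, 0.0, -1.0]]
wrist_force: [0.2, 0.5, 0.0]
width: 0.784
```

```bash
python3 st.py;python3 snap.py 12;  python3 - <<'E'
from h import *
S=load("pics/scene12.npz")
cv2.imwrite("pics/s12z.png",cv2.resize(S[2][170:250,245:325,::-1],None,fx=7,fy=7,interpolation=cv2.INTER_CUBIC))
E
```

```text
21.825 [ 0.5518 -0.0604  0.1585] [0.21 0.54 0.02] [ 0.034  0.009 -0.033] dx -4.22378383020109
time_s 21.925
joint_pos [-24.7982, 10.8811, 31.6508, 103.9915, -6.1844, 66.8316, 100.3154]
eef_pos [0.5516, -0.0604, 0.1584]
wrist_force [0.5215, -0.1612, 0.0788]
ft_torque [0.0482, 0.0155, -0.0019]
```

View pics/s12z.png

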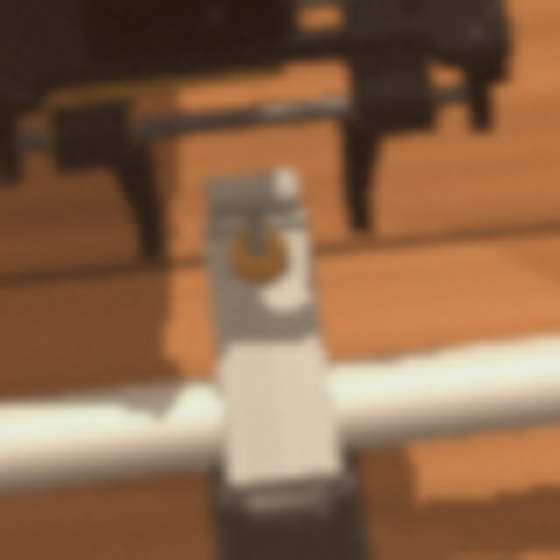

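Call:
jog_arm --targets '[[[0, 0, -0.5, 0, 0, 0], [0, 0, -1, 0, 0, 0], [0, 0, -1, 0, 0, 0], [0, 0, -1, 0, 0, 0], [0, 0, -1, 0, 0, 0]]]'

```text
time_s: 22.55
eef_pos: [0.5517, -0.0605, 0.2958]
tcp_rot: [[-0.026, 1.0, 0.002], [1.0, 0.026, 0.0], [0.0, 0.002, -1.0]]
wrist_force: [-0.2, 0.4, -0.1]
width: 0.799
```

Call:
jog_arm --targets '[[[1, -0.3, 0, 0, 0, 0], [1, -0.3, 0, 0, 0, 0], [1, -0.3, 0, 0, 0, 0], [1, -0.3, 0, 0, 0, 0], [1, -0.3, 0, 0, 0, 0]]]'

```text
time_s: 23.18
eef_pos: [0.5026, 0.0892, 0.2948]
tcp_rot: [[-0.026, 1.0, 0.002], [1.0, 0.026, 0.001], [0.001, 0.002, -1.0]]
wrist_force: [0.4, 0.9, -0.7]
width: 0.796
```

Call:
jog_arm --targets '[[[1, -0.4, 0, 0, 0, 0], [1, -0.4, 0, 0, 0, 0], [1, -0.4, 0, 0, 0, 0], [1, -0.4, 0, 0, 0, 0], [0, 0, 0, 0, 0, 0]]]'

```text
time_s: 23.8
eef_pos: [0.4505, 0.2099, 0.2945]
tcp_rot: [[-0.031, 1.0, 0.001], [1.0, 0.031, 0.001], [0.001, 0.001, -1.0]]
wrist_force: [-1.2, -0.3, 0.3]
width: 0.801
```

```bash
python3 st.py;python3 snap.py 13;  python3 - <<'E'
from h import *
S=load("pics/scene13.npz");T=load("pics/top13.npz")
a=cv2.resize(S[2][180:240,255:310,::-1],None,fx=7,fy=7,interpolation=cv2.INTER_CUBIC)
b=cv2.resize(T[2][150:210,335:390,::-1],None,fx=7,fy=7,interpolation=cv2.INTER_CUBIC)
cv2.imwrite("pics/s13z.png",np.hstack([a,b]))
E
```

```text
23.8 [0.4505 0.2099 0.2945] [-1.17 -0.25  0.31] [-0.008 -0.008 -0.029] dx 1.020496813627979
time_s 23.9
joint_pos [-43.4722, -2.0745, 15.4413, 100.1667, 0.5953, 81.7711, 63.3655]
eef_pos [0.452, 0.2067, 0.2943]
wrist_force [0.4754, -0.6622, 0.0284]
ft_torque [-0.0066, 0.0633, -0.024]
```

View pics/s13z.png

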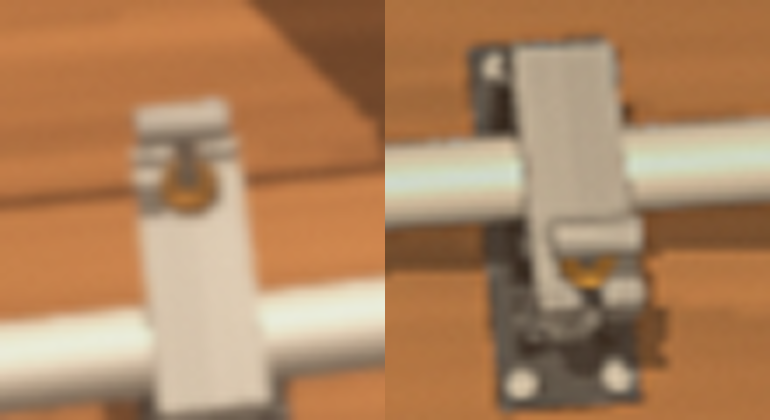

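```bash
python3 - <<'E'
from h import *
S=load("pics/scene13.npz");T=load("pics/top13.npz")
s=lambda x,y:(x/7+255-.43,y/7+180-.43); t=lambda x,y:((x-385)/7+335-.43,y/7+150-.43)
print("handle",tri((S,T),(s(182,118),t(596,235))))
a=.026
def cw(x,y,zz): return np.array([.597+x*np.cos(a)-y*np.sin(a),-.0617+x*np.sin(a)+y*np.cos(a),zz])
fs=lambda X:np.round((proj(S,X)-[255-.43,180-.43])*7).astype(int)
ft=lambda X:np.round((proj(T,X)-[335-.43,150-.43])*7+[385,0]).astype(int)
for rn in (.0885,.0905,.095):
  for ph in(-.02,0,.05):
    P=lambda r,dy=0,dx=0:cw(-.048-r*np.sin(ph)+dx,dy,.03+r*np.cos(ph))
    print(rn,ph,"handle",fs(P(rn+.037)),ft(P(rn+.037)),"nut +x edge",fs(P(rn+.006,0,.011)),"nut -x edge",ft(P(rn+.006,0,-.011)), ft(P(rn+.006,.011)),fs(P(rn+.006,.011)))
for th in(.15,.17,.19):
    c,q=np.cos(th),np.sin(th)
    st=lambda x,y,zz:cw(.04+x*c+zz*q,y,.085-x*q+zz*c)
    print(th,[(fs(st(*p)),ft(st(*p))) for p in((-.11,.02,.022),(-.104,.02,.022),(-.104,-.02,.022),(-.11,-.02,.022),(-.08,0,.017))])
E
```

```text
handle (array([ 0.55030878, -0.06268963,  0.15696789]), [np.float64(1.265521664822531), np.float64(1.2655216648225305)])
0.0885 -0.02 handle [185 123] [599 233] nut +x edge [194 201] nut -x edge [595 282] [564 256] [221 177]
0.0885 0 handle [185 118] [600 239] nut +x edge [194 198] nut -x edge [595 287] [564 261] [221 173]
0.0885 0.05 handle [184 107] [601 255] nut +x edge [193 189] nut -x edge [596 299] [565 273] [220 165]
0.0905 -0.02 handle [185 120] [600 231] nut +x edge [194 198] nut -x edge [595 281] [564 255] [221 173]
0.0905 0 handle [184 115] [600 238] nut +x edge [193 194] nut -x edge [596 285] [565 260] [220 170]
0.0905 0.05 handle [183 103] [602 254] nut +x edge [192 185] nut -x edge [597 298] [566 272] [219 161]
0.095 -0.02 handle [184 111] [601 228] nut +x edge [193 190] nut -x edge [596 278] [565 252] [220 165]
0.095 0 handle [183 106] [601 235] nut +x edge [193 186] nut -x edge [597 283] [566 257] [219 161]
0.095 0.05 handle [182  94] [603 252] nut +x edge [191 176] nut -x edge [598 296] [567 270] [218 152]
0.15 [(array([240, 140]), array([545, 307])), (array([242, 153]), array([543, 293])), (array([137, 165]), array([646, 286])), (array([135, 152]), array([648, 300])), (array([196, 218]), array([588, 237]))]
0.17 [(array([240, 138]), array([545, 304])), (array([242, 151]), array([544, 290])), (array([136, 163]), array([647, 283])), (array([135, 150]), array([648, 297])), (array([196, 217]), array([588, 235]))]
0.19 [(array([240, 136]), array([545, 301])), (array([242, 149]), array([544, 287])), (array([136, 161]), array([647, 279])), (array([135, 148]), array([649, 294])), (array([196, 215]), array([588, 233]))]
```

```bash
python3 - <<'E'
from h import *
for n,r in(("scene",(370,460,140,215)),("scene",(180,225,165,215)),):
    a=load(f"pics/{n}0.npz")[2];b=load(f"pics/{n}13.npz")[2]
    x0,x1,y0,y1=r; print(r,(np.abs(a[y0:y1,x0:x1].astype(int)-b[y0:y1,x0:x1]).max(2)>60).sum())
from plant import finish_job
print(finish_job())
E
```

```text
(370, 460, 140, 215) 1095
(180, 225, 165, 215) 0
the job is handed in; nothing more can be done
None
```

```bash
python3 - <<'E'
from h import *
a=load("pics/scene0.npz")[2][130:220,360:470,::-1];b=load("pics/scene13.npz")[2][130:220,360:470,::-1]
cv2.imwrite("pics/cmp.png",cv2.resize(np.hstack([a,b]),None,fx=3.5,fy=3.5))
E
```

```text
(no output)
```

View pics/cmp.png

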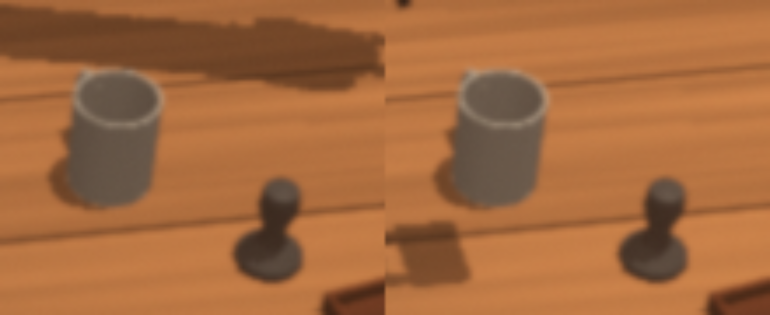

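The strap is closed on the tube and the swing bolt is in its slot, with the nut down on the fork behind the lip. I handed the job in at about 24 s, with the robot clear of everything.

- **Strap press:** I swung the strap over and pressed down at the lug. It stopped about 0.17 rad above level. At first a sideways force of about 4 N built up, so I removed it. I then held 15.6 to 16.1 N for over half a second. The highest single reading was 16.9 N, and the force sensor scatters by about 1 N.
- **Swing bolt:** I gripped the cross handle by its ends, pulled it out about 44 mm, swung it over the lip until it hit its upright stop, and lowered it until the nut touched. The gripper then released it.
- **Nut seating:** While gripping, the nut's underside read 121 mm high, about midway between the fork (119 mm) and the lip top (124 mm), so that reading alone did not settle it. After release, two camera views put it at 119 to 120 mm, with the nut inside the lip, so I judged it seated.
- **Strap tightness:** The final picture shows the strap still at about 0.17 rad. I did not measure its force on the tube again after the bolt dropped.
- **Cups and tools:** The cup's image is unchanged. The check flagged differences around the jug and tamper, but comparing the pictures side by side, after handing in, showed only the arm's shadow had moved.

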